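Swap the label cartridge and click the printer's lid shut

TASK

The packing bench's label printer has run out. Lift the spent grey cartridge out of it and put it in the blue basket, then load the fresh white cartridge with the green grip the same way round, fully home in the printer. Then fold the printer's lid down and press its front edge past the spring catches until it clicks fully shut; do not knock over or push aside the scanner, the pen pot or the two tape rolls.

Things in the scene. Friction and masses are not known exactly. Their poses are not given: they have to be found in the camera images.
- printer: Grey label printer, fixed; 220 (x) x 160 (y) mm, 95 mm high (rear 110). Origin: centre of its underside, on the bench; x to its rear (hinge side), -x to its front (display, label exit). Cartridge well, open at the top: x -22 to 50, y -51 to 51 mm in this frame, floor 40 mm above the bench, walls to 95 mm at sides and rear; 3 mm play all round the cartridge's body.
- bay (a point): Where a cartridge's centre (_mid) lies when fully home in the well: 14 mm behind the printer's origin (+x), 76 mm above the bench. Axes as the printer's; a cartridge that is home has the same axes.
- platen (a point): Top of the platen roller, across the bay just in front of the well (32 mm before the printer's origin), 63 mm above the bench. The cartridge's snout reaches over it. A cartridge put in the wrong way round stands on the roller's bed, and the lid cannot shut. At the printer's front corners stand the two black catch housings, 92 mm above the bench.
- lid_hinge (a point): Middle of the lid's hinge line, 60 mm behind the printer's origin (+x), 115 mm above the bench. Axes as the printer's; the hinge line is its y.
- lid (a joint): Angle of the white lid, rad: 0 shut and caught, 1.57 upright, starts 1.7 to 2.05 (leaning back), stop 2.15. A friction hinge (1.7 N at the edge) keeps it where it is left. At about 0.075 two strikers under its front corners meet the spring catches: from there it takes about 12 N down at the front edge. Below about 0.03 it snaps shut to 0; let go before, it springs back to about 0.075 (edge 11 mm high).
- lid_edge (a point): Middle of the blue press mark on the lid's outer face, 148 mm from the hinge line, 10 mm outside of it (125 mm above the bench when shut). Axes turn with the lid: x from its free edge to the hinge, y along the hinge, z out of the outer face. The free edge is 7 mm further; the lid is 150 mm wide, with 25 mm skirts and two small strikers (to 40 mm) on its inner side.
- fresh_mid (a point): Fresh cartridge: white, green grip fin, loose, 0.15 to 0.3 kg, upright in the tray. Point at its centre, 36 mm above its underside. Body 66 (x) x 96 (y) x 50 mm high; at its front (-x) a snout sticks out 14 mm (90 mm wide, 28 to 50 mm above the underside). Grip fin on top in the middle: 46 mm along x, 16 mm thick in y, 14 to 36 mm above this point; pinch it across y.
- spent_mid (a point): Spent cartridge: same shape and axes, dark grey with a black fin and brown windows, loose, 0.1 to 0.2 kg; starts home in the printer's bay. Point at its centre, 36 mm above its underside.
- crate_in (a point): Centre of the inner floor (5 mm above the bench) of the blue basket for empties: fixed, outside 200 x 200 mm, 100 mm high, walls 5 mm, open at the top, empty; sides along its x and y. It stands on one side of the printer, the tray on the other.
- tray: Low open carton tray, fixed, 200 (x) x 270 (y) x 45 mm high, walls 4 mm; holds the fresh cartridge and the tape rolls. Origin: centre of its underside.
- scanner: Barcode scanner on a stand, loose, 175 mm high, foot 90 mm across, black head 85 x 62 mm; its yellow handle leans out to 70 mm from the foot's centre (+x). Origin: centre of its underside. Bystander.
- cup: Blue pen pot with three markers, loose, 72 mm across, 150 mm high with the pens. Origin: centre of its underside. Bystander.
- roll_a: Orange roll of parcel tape, loose, lying flat in the tray, 100 mm across, 48 mm high. Origin: centre of its underside. Bystander.
- roll_b: Second such roll, stacked on the first (its top 100 mm above the bench). Origin: centre of its underside. Bystander.
Not all that is in view belongs to the job. There is more than one size of the part that bears fresh_mid; the job needs the smallest.

How it is judged:
By the outcome, as a careful person would: the job done as asked, in the order asked, and still so for the second after the job is handed in, with the robot touching nothing.
It also fails if it takes over 72 s, if anything falls off the work surface, if the arm or the gripper's body presses on something with over 40 N, if the wrist force passes 120 N, or if a joint passes its speed limit or range.

ROBOT

A 7-joint arm with a two-finger parallel gripper is mounted at the origin on the work surface. World frame = base frame: x ahead of the robot, y to its left, z up, the work surface at z = 0. Lengths are in m, angles in rad, forces in N, time in s.
With the tool pointing down it reaches from about 0.4 to 0.85 m from the base axis. Payload 4.5 kg.
Tool frame: the origin (TCP) lies at the very end of the fingers, on their centre line; the grasp point (between the pads) lies 19 mm behind it (r.grip_point_offset is the distance from the TCP to the grasp point, in m); z points along the fingers, y is the line along which they close (so a half turn about z gives the same grasp; the last joint's range is limited). The gripper opens to 88 mm and grips with 3 to 60 N. Pads are 18 mm wide; open, the fingers measure 123 mm over their backs; the gripper's body (75 mm by 187 mm) begins 45 mm behind the grasp point.
Start: joints at [1.154, 0.689, -0.195, 1.565, 0.157, 0.902, -0.215], TCP at [0.272, -0.563, 0.239] pointing down, gripper open.
Joint ranges: [-3.01, 3.01], [-0.46, 2.08], [-1.47, 1.51], [0.13, 2.56], [-1, 4.14], [0.04, 2.09], [-2.66, 2.66]. Speed limits (rad/s): [2.57, 2.57, 3.14, 3.14, 3.14, 3.14, 3.14].

INTERFACE

Orientations are given as a unit quaternion [x, y, z, w].
In Python, from plant import r gives the robot as it stands.
- The arm moves only by the tool carry_out, never from a script. Its argument "rows" is a list of rows, each a list of 3 entries, a list of its own where there are three numbers: the shift along the tool's x, y, z in cm, then the turn, a rotation vector about the tool's x, y, z in degrees, then the closure, from 0 (fully open) to 1 (shut). A call has 1 to 12 rows; each row is the pose to reach, as a shift and turn from the pose commanded when the call began, along the tool's axes at that moment; what a row does not reach only later rows make up. A row lasts 1/10 s, in which the tool goes at most 50 mm and 8.59 degrees, less where a joint would pass 70% of its speed; a pose out of reach is approached as far as the arm can. A call with a gripper value outside its range is refused whole. The fingers move at their own pace and stop on an object; "newtons" is the grip in N (left out, the last holds). Time passes only in rows, so rows that repeat a pose let the fingers close. It gives the time, the measured TCP pose, the force, the opening and the grip force at its end, in the units of the state.
- r.get_state(): the state, without advancing time (a new reading comes with each control period).
- r.snapshot(name): name is "side" or "top" or "wrist"; returns a dict with "image" (420x560x3 uint8, red, green, blue), "fx", "fy", "cx", "cy" (pixels), "pose" (4x4, takes a point from camera to world coordinates). Camera axes: x right, y up, looking along -z (the intrinsics and any distortion apply to the point x, -y, -z); pixel columns grow to the right and rows downward; lengths in m; the calibration is good to about 2 mm. A picture is of the moment at which its call begins. There is no depth.
- r.finish_job(): hands the job in; it is judged then, once.
The state is a dict: "clock": time; "q": joint angles; "qd": joint speeds; "joint_torque": joint torques, N m; "tool_pos": TCP position; "eef_rot": TCP orientation; "contact_force": force on the tool from outside, world axes, zero at the start; "moment": the same for the moment, N m; "opening": opening from 0.0 (shut) to 1.0 (fully open); "finger_force": force on a finger pad.
Only numpy, scipy, OpenCV 4.12 (cv2) and the standard library are available. Lean on these libraries where they do the work, as an engineer would, in place of code of your own. Each camera call takes 0.05 s, during which the arm holds its last target. There are 200 camera calls.

## Working session

There is one attempt and no reset: what is moved stays moved. The work goes in short steps, Python scripts to look and compute and a tool call to move; the robot and the scene stay as the last step left them, time stands still between calls to the robot, and variables do not carry over. Pictures are saved under pics/ and viewed, at most 10 in all, crops included, and the job is handed in when it is done.

Besides the shell and the picture viewer there is one more tool, called after "Call:" by a JSON object that holds its "name" and its "arguments". carry_out: Moves the arm, as the interface text tells. Its arguments: {"type":"object","properties":{"rows":{"type":"array"},"newtons":{"type":"number"}},"required":["rows"]}

```bash
mkdir -p pics; ls
cat > h.py <<'E'
import numpy as np, cv2
from plant import r
from scipy.spatial.transform import Rotation as R
def snap(n,f=None):
    s=r.snapshot(n)
    if f: cv2.imwrite('pics/'+f,s['image'][:,:,::-1])
    return s
def ray(s,u,v):
    P=np.array(s['pose']); d=np.array([(u-s['cx'])/s['fx'],-(v-s['cy'])/s['fy'],-1.])
    return P[:3,3],P[:3,:3]@d
def onz(s,u,v,z):
    o,d=ray(s,u,v); return o+d*(z-o[2])/d[2]
def proj(s,p):
    P=np.array(s['pose']); c=P[:3,:3].T@(np.array(p)-P[:3,3])
    return np.array([s['cx']+s['fx']*c[0]/-c[2], s['cy']-s['fy']*c[1]/-c[2]])
E
python3 - <<'E'
from h import *
a=snap('top','top.png');b=snap('side','side.png')
for s in(a,b):print({k:(np.round(v,3).tolist() if k=='pose' else v) for k,v in s.items() if k!='image'})
st=r.get_state();print({k:np.round(v,3).tolist() for k,v in st.items()})
E
```

```text
pics
{'fx': 468.26973482342606, 'fy': 468.26973482342606, 'cx': 275.43544638941876, 'cy': 202.25604962387126, 'pose': [[-0.086, 0.973, -0.213, 0.307], [-0.996, -0.084, 0.021, 0.002], [0.002, 0.214, 0.977, 1.155], [0.0, 0.0, 0.0, 1.0]]}
{'fx': 494.0534089636031, 'fy': 494.0534089636031, 'cx': 287.07183334636346, 'cy': 209.2011323538959, 'pose': [[-0.838, 0.353, -0.416, -0.012], [-0.545, -0.522, 0.656, 0.859], [0.015, 0.776, 0.63, 0.923], [0.0, 0.0, 0.0, 1.0]]}
{'clock': 0.1, 'q': [1.154, 0.69, -0.195, 1.566, 0.157, 0.903, -0.215], 'qd': [0.002, -0.003, 0.001, -0.002, 0.0, 0.001, 0.001], 'joint_torque': [-0.003, -52.849, -1.272, -15.383, -0.053, 0.002, 0.0], 'tool_pos': [0.272, -0.562, 0.238], 'eef_rot': [0.975, 0.224, -0.0, -0.001], 'contact_force': [-0.184, 0.198, 0.062], 'moment': [-0.006, -0.013, -0.004], 'finger_force': 0.0, 'opening': 0.996}
```

View pics/top.png

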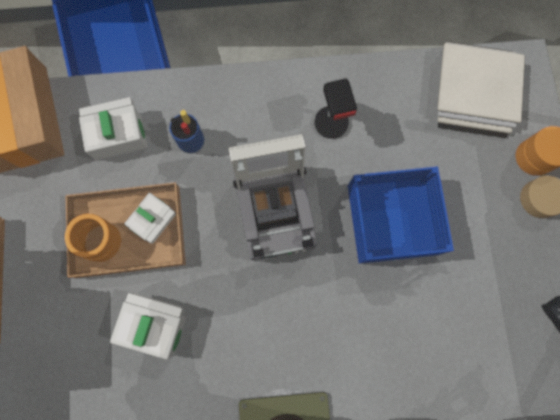

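View pics/side.png

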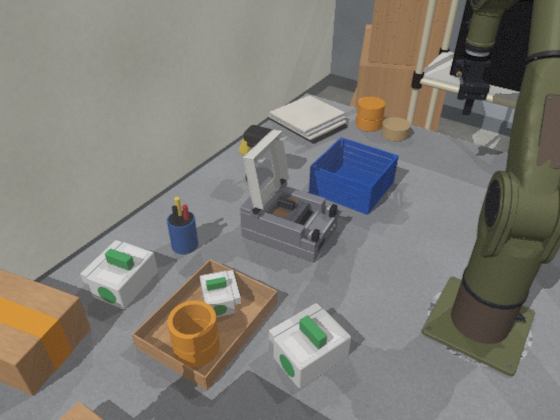

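The top view shows three white, green-finned cartridges, at pixels (112,128), (148,217) and (147,328). The one in the tray at (148,217) is the smallest and the only one in the tray, so it fits the description. The printer is at (277,220) with its lid at (267,160), and the basket is at (400,215). The pen pot is at (187,132) and the scanner at (335,105). I'll confirm with an enlarged crop.

Run:
```python
import cv2
a=cv2.imread('pics/top.png')
cv2.imwrite('pics/c1.png',cv2.resize(a[120:285,60:325],None,fx=3,fy=3,interpolation=cv2.INTER_CUBIC))
```

```text
(no output)
```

View pics/c1.png

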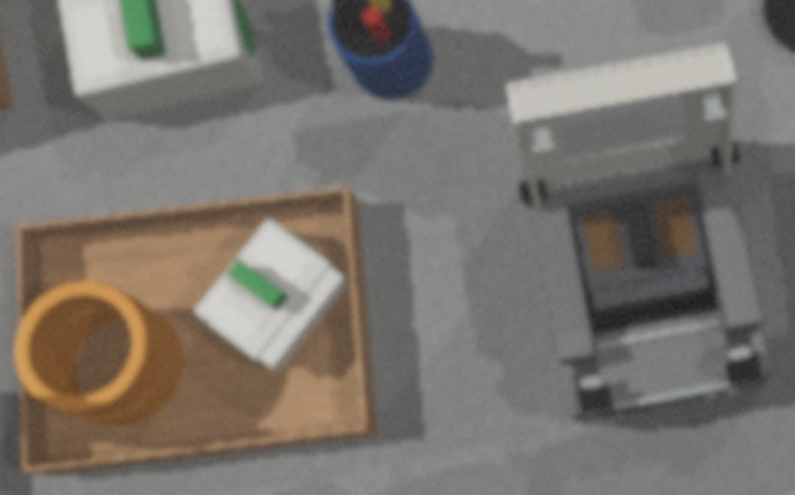

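The crop confirms that the tray cartridge is the small one. Its fin is at crop (257,284) and its snout points to the lower right. The spent fin is at crop (643,230), and the lid is upright and leaning back. Now I'll take measurements.

```bash
cat >> h.py <<'E'
def blobs(im,lo,hi,amin=30,box=None):
    h=cv2.cvtColor(im,cv2.COLOR_RGB2HSV); m=cv2.inRange(h,np.array(lo),np.array(hi))
    if box is not None:
        k=np.zeros_like(m); x0,y0,x1,y1=box; k[y0:y1,x0:x1]=255; m&=k
    m=cv2.morphologyEx(m,cv2.MORPH_OPEN,np.ones((2,2)))
    return [c for c in cv2.findContours(m,cv2.RETR_EXTERNAL,cv2.CHAIN_APPROX_NONE)[0] if cv2.contourArea(c)>amin]
def rectz(s,c,z):
    w=np.array([onz(s,u,v,z)[:2] for u,v in c[:,0]+0.],np.float32)*1000
    return w,cv2.minAreaRect(w)
E
python3 - <<'E'
from h import *
s=snap('top');t=snap('side')
for n,q,z in(('top',s,.076),('side',t,.076)):
  for c in blobs(q['image'],(45,90,50),(85,255,255)):
    w,rc=rectz(q,c,z); print(n,'green',c[:,0].mean(0).round(1),np.round(rc[0]),np.round(rc[1]),round(rc[2]))
for c in blobs(s['image'],(100,120,40),(130,255,255),300): 
    w,rc=rectz(s,c,.1); print('blue',c[:,0].mean(0).round(),np.round(rc[0]),np.round(rc[1]),round(rc[2]))
C=lambda x,y,z: onz(s,60+x/3,120+y/3,z).round(3)
print('housings',C(594,382,.092),C(742,355,.092))
print('spentfin',C(643,232,.112))
print('hinge',C(530,190,.115),C(730,155,.115))
print('freecorners z .25',C(508,88,.255),C(730,48,.255))
print('cart corners z.054',[C(*p,.054)[:2] for p in((268,220),(345,280),(270,368),(195,310))])
print('tray corners',[C(*p,.045)[:2] for p in((18,228),(345,190),(372,430),(28,468))])
print('roll top',C(80,345,.1),'cup',C(390,60,.09),'scanner head',onz(s,340,98,.17).round(3),'foot',onz(s,333,122,0.01).round(3))
print('wallfront basket corners',[onz(s,u,v,.1).round(3)[:2] for u,v in((350,185),(438,168),(451,250),(357,262))])
E
```

```text
top green [143.4 331.3] [274. 296.] [22. 63.] 69
top green [146.2 215.3] [537. 283.] [40. 10.] 49
top green [106.7 124.9] [772. 373.] [64. 22.] 10
side green [287.5 366.1] [281. 384.] [16. 50.] 51
side green [313.7 333. ] [279. 287.] [35. 77.] 69
side green [107.3 295.5] [712. 456.] [20. 58.] 79
side green [217.  284.3] [531. 295.] [43. 28.] 48
side green [119.8 259.9] [774. 363.] [82. 39.] 9
blue [401. 216.] [ 484. -303.] [202. 216.] 1
blue [110.  36.] [1003.  352.] [215. 284.] 0
housings [0.437 0.027 0.092] [ 0.448 -0.087  0.092]
spentfin [ 0.546 -0.019  0.112]
hinge [0.585 0.064 0.115] [ 0.6   -0.091  0.115]
freecorners z .25 [0.62  0.065 0.255] [ 0.635 -0.086  0.255]
cart corners z.054 [array([0.595, 0.279]), array([0.54, 0.22]), array([0.475, 0.281]), array([0.526, 0.339])]
tray corners [array([0.608, 0.484]), array([0.617, 0.219]), array([0.42 , 0.205]), array([0.414, 0.474])]
roll top [0.498 0.412 0.1  ] cup [0.709 0.17  0.09 ] scanner head [ 0.75  -0.186  0.17 ] foot [ 0.756 -0.191  0.01 ]
wallfront basket corners [array([ 0.563, -0.197]), array([ 0.586, -0.408]), array([ 0.393, -0.406]), array([ 0.384, -0.192])]
```

```bash
cat >> h.py <<'E'
def togo(p,yaw=None):
    st=r.get_state(); T=R.from_quat(st['eef_rot']); d=T.inv().apply(np.array(p)-st['tool_pos'])
    x=T.apply([1,0,0]); y0=np.degrees(np.arctan2(x[1],x[0]))
    tilt=T.apply([0,0,1]).round(4)
    print('shift cm',(d*100).round(2),'yaw now',round(y0,2),'turn z',None if yaw is None else round(-(yaw-y0),2),'toolz',tilt,'at',np.round(st['tool_pos'],4),'t',round(st['clock'],2))
E
python3 - <<'E'
from h import *
togo((.535,-.019,.26),5.5)
s=snap('wrist'); st=r.get_state(); T=R.from_quat(st['eef_rot']); P=s['pose']
print(T.inv().apply(P[:3,3]-st['tool_pos']), (T.inv().as_matrix()@P[:3,:3]).round(3))
E
```

```text
shift cm [ 47.33 -37.44  -2.14] yaw now 25.83 turn z 20.33 toolz [-6.e-04  1.e-03 -1.e+00] at [ 0.2721 -0.5622  0.2382] t 0.2
[ 0.07115592  0.00091884 -0.14735316] [[ 0.     0.96   0.279]
 [ 1.    -0.     0.001]
 [ 0.001  0.279 -0.96 ]]
```

Call:
{"name": "carry_out", "arguments": {"rows": [[[47,-37,-4],[0,0,-159.7],0.5],[[47,-37,-4],[0,0,-159.7],0.5],[[47,-37,-4],[0,0,-159.7],0.5],[[47,-37,-4],[0,0,-159.7],0.5],[[47,-37,-4],[0,0,-159.7],0.5],[[47,-37,-4],[0,0,-159.7],0.5],[[47,-37,-4],[0,0,-159.7],0.5],[[47,-37,-4],[0,0,-159.7],0.5],[[47,-37,-4],[0,0,-159.7],0.5],[[47,-37,-4],[0,0,-159.7],0.5],[[47,-37,-4],[0,0,-159.7],0.5],[[47,-37,-4],[0,0,-159.7],0.5]]}}

```text
clock: 1.45
tool_pos: [0.5348, -0.0231, 0.279]
eef_rot: [0.428, 0.904, -0.0, 0.0]
contact_force: [1.3, -0.4, 0.2]
opening: 0.501
finger_force: 0.0
```

Run:
```python
from h import *
togo((.535,-.019,.28),185.5)
```

```text
shift cm [ 0.3   0.27 -0.1 ] yaw now 129.3 turn z -56.2 toolz [ 3.e-04 -5.e-04 -1.e+00] at [ 0.5348 -0.0231  0.279 ] t 1.45
```

Call:
{"name": "carry_out", "arguments": {"rows": [[[0.3,0.3,0],[0,0,-56],0.5],[[0.3,0.3,0],[0,0,-56],0.5],[[0.3,0.3,0],[0,0,-56],0.5],[[0.3,0.3,0],[0,0,-56],0.5],[[0.3,0.3,0],[0,0,-56],0.5],[[0.3,0.3,0],[0,0,-56],0.5],[[0.3,0.3,0],[0,0,-56],0.5],[[0.3,0.3,0],[0,0,-56],0.5],[[0.3,0.3,0],[0,0,-56],0.5]]}}

```text
clock: 2.35
tool_pos: [0.5346, -0.0207, 0.2786]
eef_rot: [-0.042, 0.999, -0.0, -0.0]
contact_force: [0.4, 0.2, 0.7]
opening: 0.5
finger_force: 0.0
```

Run:
```python
from h import *
togo((.535,-.019,.28),185.5); s=snap('wrist','w1.png'); np.save('w1.npy',s,allow_pickle=True)
im=s['image']
print(proj(s,(.547,-.018,.112)))
```

```text
shift cm [-0.06  0.17 -0.14] yaw now -175.17 turn z -360.67 toolz [-2.e-04 -1.e-04 -1.e+00] at [ 0.5346 -0.0207  0.2786] t 2.35
[279.70735328 209.02507882]
```

View pics/w1.png

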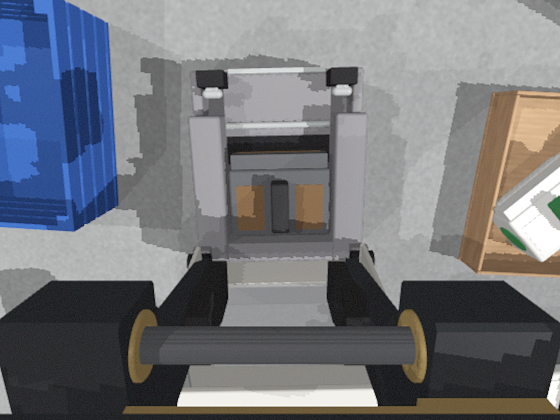

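The wrist view shows the spent fin at about (280,206), centred in the well, whose edges are at columns 229 to 330. The housings are at (211,78) and (343,76). Next I'll convert these to positions.

Run:
```python
from h import *
s=np.load('w1.npy',allow_pickle=True).item()
im=s['image']; h=cv2.cvtColor(im,cv2.COLOR_RGB2HSV)
m=((h[:,:,2]<75)*255).astype(np.uint8); k=np.zeros_like(m);k[170:240,262:300]=255;m&=k
cs=sorted(cv2.findContours(m,0,1)[0],key=cv2.contourArea)[-1:]
for c in cs:
    print(cv2.boundingRect(c)); w,rc=rectz(s,c,.112); print('fin',np.round(rc[0],1),np.round(rc[1],1),rc[2])
C=lambda u,v,z:(onz(s,u,v,z)*1000).round(1)[:2]
for n,p in dict(hl=(196,71,.092),hr=(357,68,.092),finF=(280,180,.112),finR=(280,231,.112)).items(): print(n,C(*p))
# brown windows
for c in blobs(im,(5,80,60),(20,255,255),300,(220,170,340,240)):
    w,rc=rectz(s,c,.09);print('win',np.round(rc[0],1),np.round(rc[1],1),rc[2])
for c in blobs(im,(45,90,40),(85,255,255),100): print('green',cv2.boundingRect(c))
t=snap('side','s2.png')
```

```text
(269, 180, 31, 56)
fin [545.8 -14.1] [51.2 27.6] 4.824519157409668
hl [ 435.6 -100. ]
hr [421.5  38.1]
finF [520.6 -20. ]
finR [567.8 -15.9]
win [555.  -44.6] [43.3 25.6] 5.879093647003174
win [549.3  11.7] [43.2 25.1] 5.718902587890625
green (502, 229, 25, 22)
green (549, 198, 11, 21)
```

Call:
{"name": "carry_out", "arguments": {"rows": [[[-0.35,0.2,4],[0,0,-0.8],0.5],[[-0.35,0.2,8],[0,0,-0.8],0.5],[[-0.35,0.2,12],[0,0,-0.8],0.5],[[-0.35,0.2,15],[0,0,-0.8],0.5],[[-0.35,0.2,17],[0,0,-0.8],0.5],[[-0.35,0.2,18],[0,0,-0.8],0.5],[[-0.35,0.2,18.4],[0,0,-0.8],0.5],[[-0.35,0.2,18.4],[0,0,-0.8],0.5],[[-0.35,0.2,18.4],[0,0,-0.8],0.5]]}}

```text
clock: 3.35
tool_pos: [0.5387, -0.0181, 0.0957]
eef_rot: [-0.05, 0.999, 0.0, 0.001]
contact_force: [-0.3, -0.0, 0.5]
opening: 0.502
finger_force: 0.0
```

Run:
```python
from h import *
togo((.538,-.0185,.094),-174.2)
```

```text
shift cm [ 0.07 -0.04  0.17] yaw now -174.25 turn z -0.05 toolz [ 1.9e-03  1.0e-04 -1.0e+00] at [ 0.5387 -0.0181  0.0957] t 3.35
```

Call:
{"name": "carry_out", "arguments": {"rows": [[[0,0,0.1],[0,0,0],0.9],[[0,0,0.1],[0,0,0],0.9],[[0,0,0.1],[0,0,0],0.9],[[0,0,0.1],[0,0,0],0.9],[[0,0,-1],[0,0,0],0.9],[[0,0,-3],[0,0,0],0.9],[[0,0,-6],[0,0,0],0.9],[[0,0,-9],[0,0,0],0.9],[[0,0,-13],[0,0,0],0.9],[[0,0,-13],[0,0,0],0.9]], "newtons": 30}}

```text
clock: 4.35
tool_pos: [0.5405, -0.0167, 0.2299]
eef_rot: [-0.05, 0.999, 0.001, 0.004]
contact_force: [0.9, 0.3, -1.6]
opening: 0.177
finger_force: 30.0
```

Run:
```python
from h import *
togo((.478,-.298,.225),-174.2); print(r.get_state()['q'])
```

```text
shift cm [  9.05 -27.36   0.38] yaw now -174.23 turn z -0.03 toolz [ 0.0089  0.0017 -1.    ] at [ 0.5405 -0.0167  0.2299] t 4.35
[ 0.47751213  0.72849414 -0.92457725  1.81840342  0.71051123  0.95475523
  0.91332756]
```

Call:
{"name": "carry_out", "arguments": {"rows": [[[9.5,-27.5,0.4],[0,0,0],0.9],[[9.5,-27.5,0.4],[0,0,0],0.9],[[9.5,-27.5,0.4],[0,0,0],0.9],[[9.5,-27.5,0.4],[0,0,0],0.9],[[9.5,-27.5,0.4],[0,0,0],0.9],[[9.5,-27.5,0.4],[0,0,0],0.9],[[9.5,-27.5,0.4],[0,0,0],0.9],[[9.5,-27.5,5],[0,0,0],0.9],[[9.5,-27.5,9],[0,0,0],0.9],[[9.5,-27.5,13],[0,0,0],0.9],[[9.5,-27.5,15.5],[0,0,0],0.9],[[9.5,-27.5,16],[0,0,0],0.9]]}}

```text
clock: 5.55
tool_pos: [0.4686, -0.3001, 0.0617]
eef_rot: [-0.051, 0.999, 0.001, -0.003]
contact_force: [-0.3, 0.4, -1.0]
opening: 0.182
finger_force: 30.0
```

Call:
{"name": "carry_out", "arguments": {"rows": [[[0,0,0.5],[0,0,0],0.9],[[0,0,0.5],[0,0,0],0.9],[[0,0,0.5],[0,0,0],0.5],[[0,0,0.5],[0,0,0],0.5],[[0,0,0.5],[0,0,0],0.5],[[0,0,-4],[0,0,0],0.5],[[0,0,-8],[0,0,0],0.5],[[0,0,-12],[0,0,0],0.5],[[0,0,-17],[0,0,0],0.5],[[0,0,-21],[0,0,0],0.5],[[0,0,-21],[0,0,0],0.5]]}}

```text
clock: 6.65
tool_pos: [0.4744, -0.3013, 0.2809]
eef_rot: [-0.05, 0.999, -0.002, 0.005]
contact_force: [-0.4, 0.7, -0.0]
opening: 0.501
finger_force: 0.0
```

Run:
```python
from h import *
togo((.52,.265,.26),-132);
```

```text
shift cm [-10.2   55.9    1.89] yaw now -174.24 turn z -42.24 toolz [ 0.0105 -0.0043 -0.9999] at [ 0.4744 -0.3013  0.2809] t 6.65
```

Call:
{"name": "carry_out", "arguments": {"rows": [[[-8,30,0],[0,0,-42],0.5],[[-8,30,0],[0,0,-42],0.5],[[-8,30,0],[0,0,-42],0.5],[[-8,30,0],[0,0,-42],0.5],[[-8,30,0],[0,0,-42],0.5],[[-8,30,0],[0,0,-42],0.5],[[-10,56,1],[0,0,-42],0.4],[[-10,56,1],[0,0,-42],0.4],[[-10,56,1],[0,0,-42],0.4],[[-10,56,1],[0,0,-42],0.4],[[-10,56,1],[0,0,-42],0.4],[[-10,56,1],[0,0,-42],0.4]]}}

```text
clock: 7.85
tool_pos: [0.5123, 0.2713, 0.2647]
eef_rot: [-0.408, 0.913, 0.002, 0.0]
contact_force: [-0.9, 0.4, 0.7]
opening: 0.597
finger_force: 0.0
```

Run:
```python
from h import *
s=snap('wrist','w2.png'); np.save('w2.npy',s,allow_pickle=True)
for c in blobs(s['image'],(45,90,40),(85,255,255),100):
    print(cv2.boundingRect(c)); w,rc=rectz(s,c,.076); print('g',np.round(rc[0],1),np.round(rc[1],1),rc[2])
t=snap('top')
for c in blobs(t['image'],(100,120,40),(130,255,255),300): print(cv2.boundingRect(c))
cv2.imwrite('pics/basket.png',cv2.resize(t['image'][130:280,230:460,::-1],None,fx=3,fy=3))
togo((.537,.283,.06),-132)
```

```text
(163, 378, 28, 30)
g [753.7 371.8] [44.3 24.4] 28.31847381591797
(258, 197, 16, 47)
g [540.6 286.4] [46.8 14.6] 47.939701080322266
(463, 0, 97, 56)
g [271.  298.4] [23.2 80.4] 68.888671875
(351, 168, 103, 95)
(54, 0, 116, 77)
shift cm [-2.57 -1.01 20.46] yaw now -131.87 turn z 0.13 toolz [-7.0e-04  2.5e-03 -1.0e+00] at [0.5125 0.2701 0.2646] t 7.95
```

View pics/w2.png

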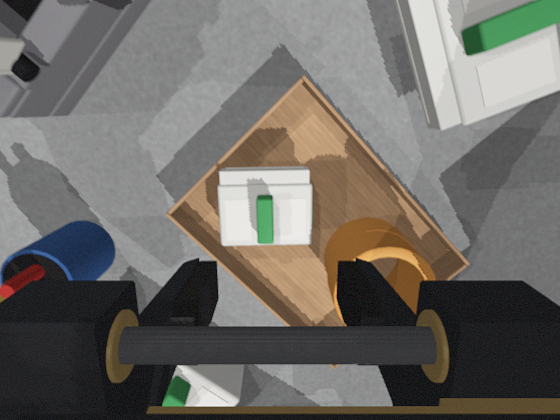

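View pics/basket.png

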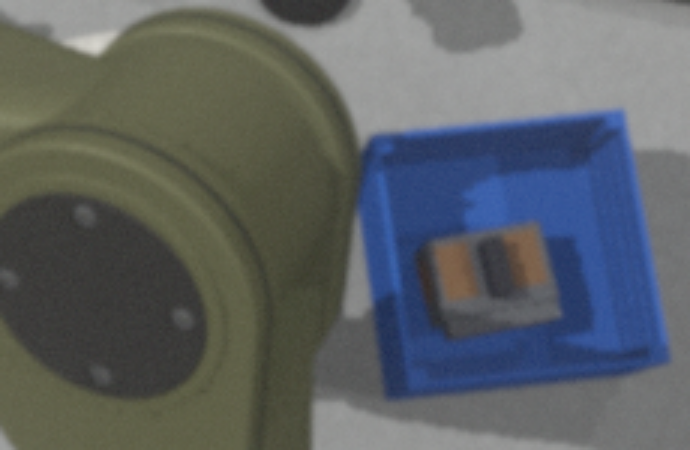

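Call:
{"name": "carry_out", "arguments": {"rows": [[[-2.3,-1,5],[0,0,0.2],0.5],[[-2.3,-1,10],[0,0,0.2],0.5],[[-2.3,-1,14],[0,0,0.2],0.5],[[-2.3,-1,16],[0,0,0.2],0.5],[[-2.3,-1,16],[0,0,0.2],0.5],[[-2.3,-1,16],[0,0,0.2],0.5]]}}

```text
clock: 8.55
tool_pos: [0.5375, 0.2753, 0.1051]
eef_rot: [-0.403, 0.915, -0.0, -0.0]
contact_force: [-0.1, 0.5, 0.8]
opening: 0.501
finger_force: 0.0
```

Run:
```python
from h import *
togo((.535,.2805,.058),-132.06)
```

```text
shift cm [-0.22  0.54  4.71] yaw now -132.5 turn z -0.44 toolz [-0.e+00 -2.e-04 -1.e+00] at [0.5375 0.2753 0.1051] t 8.55
```

Call:
{"name": "carry_out", "arguments": {"rows": [[[-0.2,0.5,2],[0,0,-0.4],0.5],[[-0.2,0.5,4],[0,0,-0.4],0.5],[[-0.2,0.5,4.7],[0,0,-0.4],0.5],[[-0.2,0.5,4.7],[0,0,-0.4],0.5],[[-0.2,0.5,4.7],[0,0,-0.4],0.5]]}}

```text
clock: 9.05
tool_pos: [0.5356, 0.2814, 0.0592]
eef_rot: [-0.406, 0.914, 0.0, 0.001]
contact_force: [0.3, -0.2, 0.5]
opening: 0.497
finger_force: 0.0
```

Run:
```python
from h import *
togo((.535,.2805,.058),-132.06)
```

```text
shift cm [ 0.11 -0.01  0.12] yaw now -132.07 turn z -0.01 toolz [ 0.0018  0.0013 -1.    ] at [0.5356 0.2814 0.0592] t 9.05
```

Call:
{"name": "carry_out", "arguments": {"rows": [[[0,0,0.1],[0,0,0],0.9],[[0,0,0.1],[0,0,0],0.9],[[0,0,0.1],[0,0,0],0.9],[[0,0,0.1],[0,0,0],0.9],[[0,0,-1],[0,0,0],0.9],[[0,0,-3],[0,0,0],0.9],[[0,0,-6],[0,0,0],0.9],[[0,0,-10],[0,0,0],0.9],[[0,0,-15],[0,0,0],0.9],[[0,0,-19],[0,0,0],0.9],[[0,0,-19],[0,0,0],0.9]], "newtons": 40}}

```text
clock: 10.15
tool_pos: [0.5361, 0.2843, 0.2543]
eef_rot: [-0.407, 0.914, 0.002, 0.005]
contact_force: [0.7, 0.9, -1.7]
opening: 0.181
finger_force: 40.0
```

Run:
```python
from h import *
togo((.52,0.0,.25),-174.2)
im=cv2.imread('pics/w1.png')
cv2.imwrite('pics/c2.png',cv2.resize(im[60:265,180:380],(780,800))[:600] if 0 else cv2.resize(im[60:265,180:380],None,fx=2.9,fy=2.9,interpolation=cv2.INTER_CUBIC))
```

```text
shift cm [ 22.2  -17.83   0.21] yaw now -132.02 turn z 42.18 toolz [ 0.0079  0.0076 -0.9999] at [0.5361 0.2843 0.2543] t 10.15
```

View pics/c2.png

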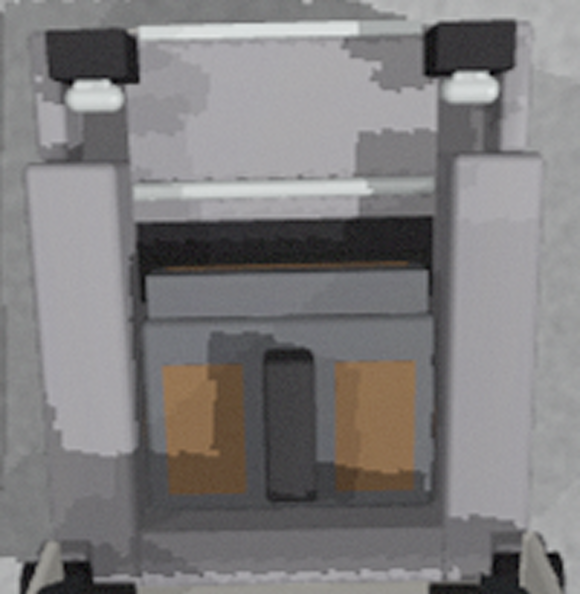

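The crop of the first wrist view shows the spent body outline as (145,318)-(432,314) at the front and (145,508)-(432,502) at the rear, sitting home in the well. I'll compare the same body edges for both cartridges.

Run:
```python
from h import *
a=np.load('w1.npy',allow_pickle=True).item();b=np.load('w2.npy',allow_pickle=True).item()
def body(s,pts,z,yaw):
    w=np.array([onz(s,u,v,z)[:2] for u,v in pts])*1000
    x=np.array([np.cos(yaw),np.sin(yaw)]);c=w.mean(0)
    e=w[1]-w[0];e2=w[3]-w[2]
    print('corners',w.round(1).tolist(),'centre',c.round(1),'len x',((w[2]+w[3]-w[0]-w[1])/2@x).round(1),'w',np.linalg.norm(e).round(1),np.linalg.norm(e2).round(1),'yaw',np.degrees(np.arctan2(-e[0],e[1])).round(2),np.degrees(np.arctan2(-e2[0],e2[1])).round(2))
q=lambda x,y:(180+x/2.9,60+y/2.9)
body(a,[q(145,318),q(432,314),q(145,508),q(432,502)],.09,np.radians(5.7))
print('wall inner front', [(onz(a,*q(*p),.095)*1000).round(1)[:2] for p in((133,165),(455,158),(140,510),(443,505))])
w=np.array([onz(a,*q(*p),.112)[:2] for p in((265,362),(314,362),(267,500),(315,500))])*1000;print('fin',w.mean(0))
im=b['image'].astype(int).sum(2)
print(im[160:255,235].tolist());print(im[205,210:325].tolist())
g=im*0
```

```text
corners [[518.9, -66.9], [509.8, 25.1], [583.5, -63.7], [573.2, 33.0]] centre [546.4 -18.1] len x 64.3 w 92.4 97.3 yaw 5.63 6.08
wall inner front [array([471.5, -72.2]), array([461.2,  25.4]), array([582.6, -64.8]), array([572.3,  35.9])]
fin [547.01465352 -17.65173027]
[269, 281, 280, 266, 273, 273, 279, 391, 445, 416, 432, 581, 659, 670, 666, 666, 662, 668, 664, 665, 667, 665, 669, 662, 592, 524, 579, 641, 665, 665, 666, 668, 665, 666, 665, 668, 669, 668, 659, 660, 689, 693, 693, 696, 692, 695, 692, 696, 693, 694, 695, 696, 695, 695, 693, 694, 693, 695, 692, 694, 695, 692, 696, 695, 695, 695, 696, 696, 697, 691, 696, 695, 697, 696, 695, 694, 693, 693, 693, 695, 684, 674, 664, 666, 660, 581, 482, 454, 455, 403, 326, 314, 318, 315, 321]
[416, 338, 255, 260, 286, 285, 283, 298, 435, 572, 638, 661, 667, 663, 673, 688, 695, 694, 694, 693, 694, 695, 691, 689, 692, 695, 694, 694, 696, 695, 695, 695, 696, 695, 696, 694, 695, 702, 677, 589, 519, 506, 514, 510, 514, 486, 385, 312, 355, 360, 358, 361, 354, 356, 358, 360, 358, 361, 367, 364, 360, 324, 392, 538, 596, 598, 605, 633, 649, 655, 669, 672, 674, 674, 671, 673, 672, 675, 671, 674, 682, 691, 699, 702, 703, 700, 700, 699, 701, 701, 701, 701, 701, 704, 702, 691, 680, 674, 676, 669, 642, 560, 369, 265, 259, 258, 261, 253, 261, 279, 300, 321, 314, 321, 321]
```

Run:
```python
from h import *
b=np.load('w2.npy',allow_pickle=True).item()
P=lambda u,v:(onz(b,u,v,.054)*1000)[:2]
print(P(265.3,215.5), np.linalg.norm(P(265,246)-P(265,185)),np.linalg.norm(P(311.5,215)-P(219,215)))
```

```text
[542.1432288  286.93879912] 65.6560125931335 95.45320480515018
```

Call:
{"name": "carry_out", "arguments": {"rows": [[[22,-18,0.2],[0,0,42.2],0.9],[[22,-18,0.2],[0,0,42.2],0.9],[[22,-18,0.2],[0,0,42.2],0.9],[[22,-18,0.2],[0,0,42.2],0.9],[[22,-18,0.2],[0,0,42.2],0.9],[[22,-18,0.2],[0,0,42.2],0.9],[[22,-18,0.2],[0,0,42.2],0.9],[[22,-18,0.2],[0,0,42.2],0.9],[[22,-18,0.2],[0,0,42.2],0.9]]}}

```text
clock: 11.05
tool_pos: [0.5209, -0.0012, 0.2457]
eef_rot: [-0.052, 0.999, 0.001, -0.0]
contact_force: [-0.7, 0.2, -1.7]
opening: 0.176
finger_force: 40.0
```

Run:
```python
from h import *
togo((.5382,-.0188,.165),-174.2)
```

```text
shift cm [-1.53 -1.94  8.07] yaw now -174.09 turn z 0.11 toolz [-1.0e-04  1.5e-03 -1.0e+00] at [ 0.5209 -0.0012  0.2457] t 11.05
```

Call:
{"name": "carry_out", "arguments": {"rows": [[[-1.5,-1.9,2],[0,0,0.1],0.9],[[-1.5,-1.9,5],[0,0,0.1],0.9],[[-1.5,-1.9,8],[0,0,0.1],0.9],[[-1.5,-1.9,8],[0,0,0.1],0.9],[[-1.5,-1.9,8],[0,0,0.1],0.9],[[-1.5,-1.9,8],[0,0,0.1],0.9]]}}

```text
clock: 11.65
tool_pos: [0.5391, -0.0189, 0.1673]
eef_rot: [-0.05, 0.999, 0.0, 0.001]
contact_force: [-0.5, -0.1, -1.7]
opening: 0.175
finger_force: 40.0
```

Run:
```python
from h import *
togo((.5382,-.0188,.115),-174.2)
s=snap('wrist','w3.png'); np.save('w3.npy',s,allow_pickle=True)
```

```text
shift cm [0.1  0.01 5.23] yaw now -174.25 turn z -0.05 toolz [ 0.0028  0.001  -1.    ] at [ 0.5391 -0.0189  0.1673] t 11.65
```

View pics/w3.png

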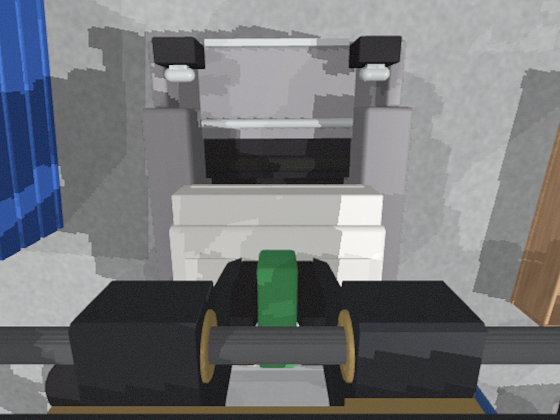

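The cartridge is level and centred over the well: its body spans columns 171 to 385 and the housings 152 to 402. The snout is towards the front. I'm lowering it now.

Call:
{"name": "carry_out", "arguments": {"rows": [[[0.05,0,1],[0,0,0],0.9],[[0.05,0,2],[0,0,0],0.9],[[0.05,0,3],[0,0,0],0.9],[[0.05,0,3.5],[0,0,0],0.9],[[0.05,0,3.5],[0,0,0],0.9]]}}

```text
clock: 12.2
tool_pos: [0.5369, -0.0205, 0.1296]
eef_rot: [-0.049, 0.999, -0.0, -0.001]
contact_force: [0.3, 0.2, -1.7]
opening: 0.173
finger_force: 40.0
```

Run:
```python
from h import *
togo((.5382,-.0188,.0947),-174.2)
b=np.load('w3.npy',allow_pickle=True).item()
T=np.array([.5391,-.0189]);x=np.array([.995,.1])
for v,z in((226,.1626),(186,.1626)):print((onz(b,278,v,z)[:2]-T)@x*1000)
```

```text
shift cm [-0.16  0.16  3.49] yaw now -174.33 turn z -0.13 toolz [-1.9e-03 -2.0e-04 -1.0e+00] at [ 0.5369 -0.0205  0.1296] t 12.2
-23.294019478185
-41.28281826920915
```

Call:
{"name": "carry_out", "arguments": {"rows": [[[-0.15,0.15,1],[0,0,0],0.9],[[-0.15,0.15,2],[0,0,0],0.9],[[-0.1,0.15,2.8],[0,0,0],0.9],[[-0.1,0.15,3.3],[0,0,0],0.9],[[-0.1,0.15,3.6],[0,0,0],0.9],[[-0.1,0.15,3.7],[0,0,0],0.9],[[-0.1,0.15,3.7],[0,0,0],0.9]]}}

```text
clock: 12.9
tool_pos: [0.5384, -0.0188, 0.0938]
eef_rot: [-0.049, 0.999, -0.0, 0.0]
contact_force: [-0.7, 0.4, -1.2]
opening: 0.177
finger_force: 40.0
```

Run:
```python
from h import *
togo((.5382,-.0188,.0947),-174.2)
```

```text
shift cm [ 0.02  0.   -0.09] yaw now -174.33 turn z -0.13 toolz [ 2.e-04 -0.e+00 -1.e+00] at [ 0.5384 -0.0188  0.0938] t 12.9
```

Call:
{"name": "carry_out", "arguments": {"rows": [[[0,0,0.2],[0,0,0],0.9],[[0,0,0.3],[0,0,0],0.9],[[0,0,0.3],[0,0,0],0.9]]}}

```text
clock: 13.2
tool_pos: [0.5388, -0.0187, 0.0929]
eef_rot: [-0.049, 0.999, -0.001, 0.001]
contact_force: [-3.1, -1.5, 16.1]
opening: 0.179
finger_force: 40.0
```

Run:
```python
from h import *
togo((.5382,-.0188,.0947),-174.2);print(r.get_state()['contact_force'])
```

```text
shift cm [ 0.06 -0.01 -0.18] yaw now -174.33 turn z -0.13 toolz [ 0.0022 -0.0012 -1.    ] at [ 0.5388 -0.0187  0.0929] t 13.2
[-3.09929395 -1.47395238 16.12810731]
```

Call:
{"name": "carry_out", "arguments": {"rows": [[[0,0,0],[0,0,0],0.5],[[0,0,0],[0,0,0],0.5],[[0,0,0],[0,0,0],0.5],[[0,0,-4],[0,0,0],0.5],[[0,0,-8],[0,0,0],0.5],[[0,0,-13],[0,0,0],0.5],[[0,0,-18],[0,0,0],0.5],[[0,0,-22],[0,0,0],0.5],[[0,0,-24],[0,0,0],0.5],[[0,0,-24],[0,0,0],0.5]]}}

```text
clock: 14.2
tool_pos: [0.5399, -0.0181, 0.3336]
eef_rot: [-0.049, 0.999, 0.0, 0.003]
contact_force: [-0.0, -0.1, -0.1]
opening: 0.5
finger_force: 0.0
```

```bash
cat >> h.py <<'E'
from scipy.optimize import brentq
H=np.array([.5923,-.0134,.115]);PX=np.array([.995,.101,0]);PY=np.array([-.101,.995,0])
def lidpt(th,rad,off,y=0): return H+PX*(-np.cos(th)*rad+np.sin(th)*off)+np.array([0,0,1])*(np.sin(th)*rad+np.cos(th)*off)+PY*y
E
python3 - <<'E'
from h import *
s=r.snapshot('top')
p=lambda x,y:(60+x/3,120+y/3)
for off,y,uv in((10,75,p(508,88)),(10,-75,p(730,48)),(-25,75,p(515,120)),(-25,-75,p(735,82))):
  print(off,[ (t,np.round(proj(s,lidpt(t,.155,off/1000,y/1000)),1).tolist()) for t in(1.7,1.8,1.9,2.0)],np.round(uv,1))
cv2.imwrite('pics/top2.png',cv2.resize(s['image'][110:280,200:340,::-1],None,fx=3.5,fy=3.5))
w=snap('wrist','w4.png');np.save('w4.npy',w,allow_pickle=True)
togo((.5382,-.0188,.335),-174.2)
E
```

```text
10 [(1.7, [229.5, 149.7]), (1.8, [228.5, 143.3]), (1.9, [227.5, 137.4]), (2.0, [226.7, 132.2])] [229.3 149.3]
10 [(1.7, [303.5, 136.5]), (1.8, [301.9, 130.2]), (1.9, [300.3, 124.4]), (2.0, [298.8, 119.3])] [303.3 136. ]
-25 [(1.7, [232.3, 165.5]), (1.8, [230.9, 158.1]), (1.9, [229.7, 151.0]), (2.0, [228.6, 144.3])] [231.7 160. ]
-25 [(1.7, [307.1, 152.0]), (1.8, [305.5, 144.6]), (1.9, [303.9, 137.7]), (2.0, [302.2, 131.1])] [305.  147.3]
shift cm [-0.02  0.03 -0.49] yaw now -174.35 turn z -0.15 toolz [-6.e-04 -6.e-04 -1.e+00] at [ 0.538  -0.0191  0.3301] t 14.3
```

View pics/w4.png

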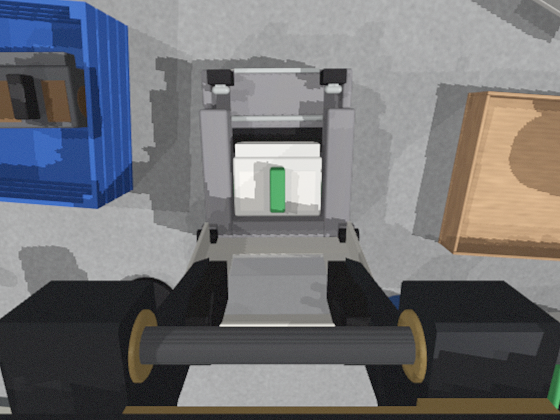

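The fresh cartridge is seated: its fin is at (278,190), its body is centred in the well, and its snout is over the platen. The spent one is in the basket. Next I'll move over and behind the lid with the fingers closed.

Call:
{"name": "carry_out", "arguments": {"rows": [[[-17.8,0,-0.5],[0,0,0],1],[[-17.8,0,-0.5],[0,0,0],1],[[-17.8,0,-0.5],[0,0,0],1],[[-17.8,0,-0.5],[0,0,0],1],[[-17.8,0,0],[0,0,0],1],[[-17.8,0,4],[0,0,0],1],[[-17.8,0,8],[0,0,0],1],[[-17.8,0,11],[0,0,0],1],[[-17.8,0,11.5],[0,0,0],1],[[-17.8,0,11.5],[0,0,0],1]], "newtons": 20}}

```text
clock: 15.3
tool_pos: [0.7141, -0.0016, 0.2143]
eef_rot: [-0.05, 0.999, -0.0, -0.002]
contact_force: [-0.5, 0.5, 2.5]
opening: 0.008
finger_force: 0.0
```

```bash
cat >> h.py <<'E'
def rel():
    p=np.array(r.get_state()['tool_pos'])-H
    print('rel hinge x,y,z mm',(np.array([p@PX,p@PY,p[2]])*1000).round(1),np.round(r.get_state()['contact_force'],1))
E
python3 - <<'E'
from h import *
rel();togo((.538,-.019,.2))
s=snap('side','s3.png')
cv2.imwrite('pics/s3c.png',cv2.resize(s['image'][60:290,170:400,::-1],None,fx=2.5,fy=2.5))
E
```

```text
rel hinge x,y,z mm [122.4  -0.6  99.3] [-0.5  0.5  2.5]
shift cm [17.69  0.02  1.49] yaw now -174.3 turn z None toolz [-3.5e-03 -5.0e-04 -1.0e+00] at [ 0.7141 -0.0016  0.2143] t 15.3
```

View pics/s3c.png

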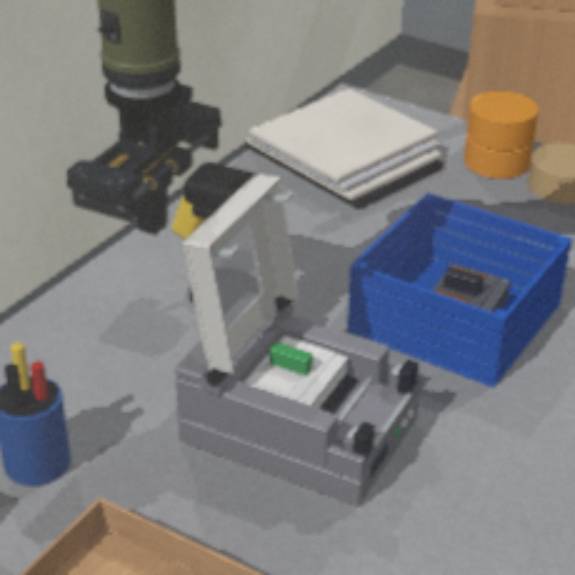

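Fingers are behind the upright lid, which leans back with nothing around it. I'm pushing it forward now.

Call:
{"name": "carry_out", "arguments": {"rows": [[[3,0,0],[0,0,0],1],[[6,0,0],[0,0,0],1],[[8.5,0,0],[0,0,0],1],[[10.2,0,0],[0,0,0],1],[[11.6,0,-0.3],[0,0,0],1],[[13,0,-0.5],[0,0,0],1],[[14.6,0,-0.6],[0,0,0],1],[[16.2,0,-0.6],[0,0,0],1],[[16.2,0,-0.6],[0,0,0],1],[[16.2,0,-0.6],[0,0,0],1]]}}

```text
clock: 16.35
tool_pos: [0.5554, -0.0171, 0.2233]
eef_rot: [-0.049, 0.999, -0.0, 0.001]
contact_force: [0.5, -0.3, -1.0]
opening: 0.006
finger_force: 0.0
```

Run:
```python
from h import *
rel()
```

```text
rel hinge x,y,z mm [-3.710e+01  1.000e-01  1.083e+02] [ 0.5 -0.3 -1. ]
```

Call:
{"name": "carry_out", "arguments": {"rows": [[[1.9,0,0.7],[0,0,0],1],[[3.5,0,1.3],[0,0,0],1],[[5.3,0,2.1],[0,0,0],1],[[6.9,0,3.2],[0,0,0],1],[[8.2,0,4.6],[0,0,0],1],[[9.3,0,6.2],[0,0,0],1],[[10,0,7.2],[0,0,0],1],[[10.3,0,7.8],[0,0,0],1],[[10.3,0,7.8],[0,0,0],1]]}}

```text
clock: 17.25
tool_pos: [0.4522, -0.0272, 0.1435]
eef_rot: [-0.05, 0.999, -0.0, -0.0]
contact_force: [0.1, 1.6, -0.4]
opening: 0.008
finger_force: 0.0
```

Run:
```python
from h import *
rel()
```

```text
rel hinge x,y,z mm [-140.8    0.4   28.5] [ 0.1  1.6 -0.4]
```

Call:
{"name": "carry_out", "arguments": {"rows": [[[0.3,0,0.4],[0,0,0],1],[[0.5,0,0.8],[0,0,0],1],[[0.6,0,1.1],[0,0,0],1],[[0.6,0,1.1],[0,0,0],1]]}}

```text
clock: 17.65
tool_pos: [0.4478, -0.0276, 0.134]
eef_rot: [-0.05, 0.999, -0.0, 0.002]
contact_force: [1.7, -0.9, 5.9]
opening: 0.001
finger_force: 3.3
```

Run:
```python
from h import *
rel()
```

```text
rel hinge x,y,z mm [-145.2    0.5   19. ] [ 1.7 -0.9  5.9]
```

Contact with the catches shows as 5.9 N, at the expected height (19 mm above the hinge). I'm pressing on through.

Call:
{"name": "carry_out", "arguments": {"rows": [[[0,0,0.3],[0,0,0],1],[[0,0,0.5],[0,0,0],1],[[0,0,0.7],[0,0,0],1],[[0,0,0.9],[0,0,0],1],[[0,0,1],[0,0,0],1],[[0,0,1],[0,0,0],1]]}}

```text
clock: 18.25
tool_pos: [0.4459, -0.028, 0.1248]
eef_rot: [-0.05, 0.999, -0.001, 0.001]
contact_force: [-5.6, -2.1, 30.8]
opening: 0.006
finger_force: 15.7
```

Run:
```python
from h import *
rel()
```

```text
rel hinge x,y,z mm [-147.1    0.3    9.8] [-5.6 -2.1 30.8]
```

Call:
{"name": "carry_out", "arguments": {"rows": [[[0,0,-1],[0,0,0],1],[[0,0,-4],[0,0,0],1],[[0,0,-9],[0,0,0],1],[[5,0,-14],[0,0,0],1],[[7,0,-17],[0,0,0],1],[[7,0,-17],[0,0,0],1],[[7,0,-17],[0,0,0],1]]}}

```text
clock: 18.95
tool_pos: [0.3761, -0.0356, 0.2932]
eef_rot: [-0.049, 0.999, -0.001, 0.001]
contact_force: [0.6, -0.3, -0.1]
opening: 0.003
finger_force: 0.0
```

Run:
```python
from h import *
P={}
for n in('wrist','side','top'):
    s=snap(n,n+'_end.png')
    for th in(0,.075): print(n,th,proj(s,lidpt(th,.148,.01)).round(1))
    u,v=proj(s,lidpt(.03,.148,.01)).astype(int)
    for c in blobs(s['image'],(95,80,40),(135,255,255),4,(max(u-30,0),max(v-30,0),u+30,v+30)):
        m=cv2.moments(c);print(' blue',m['m10']/m['m00'],m['m01']/m['m00'],m['m00'])
t=snap('top');
for n,z,lo,hi in(('roll',.1,(5,150,120),(20,255,255)),):
  for c in blobs(t['image'],lo,hi,200): print(n,cv2.boundingRect(c),np.round(rectz(t,c,z)[1][0]))
```

```text
wrist 0 [278.7 266. ]
wrist 0.075 [278.7 272.1]
 blue 278.0 274.0 24.0
side 0 [321.3 207.2]
side 0.075 [321.2 203.7]
 blue 320.05 207.76666666666665 50.0
 blue 335.5402677199912 187.95369760807546 759.5
top 0 [282.3 239.8]
top 0.075 [282.3 238.6]
roll (519, 129, 41, 45) [ 609. -654.]
roll (0, 65, 11, 59) [863. 609.]
```

The side view puts the mark at the shut position, but the wrist blob is probably partly hidden by the fingers. I'll step aside for a clean view.

Call:
{"name": "carry_out", "arguments": {"rows": [[[-6,10,-3],[0,0,0],1],[[-6,10,-3],[0,0,0],1],[[-6,10,-3],[0,0,0],1],[[-6,10,-3],[0,0,0],1],[[-6,10,-3],[0,0,0],1],[[-6,10,-3],[0,0,0],1]]}}

```text
clock: 19.75
tool_pos: [0.4252, 0.069, 0.3215]
eef_rot: [-0.049, 0.999, -0.001, -0.001]
contact_force: [-0.0, 0.4, 0.2]
opening: 0.006
finger_force: 0.0
```

Run:
```python
from h import *
rays=[]
for n in('wrist','side','top'):
    s=snap(n)
    for th in(0,.075): print(n,th,proj(s,lidpt(th,.148,.01)).round(1))
    u,v=proj(s,lidpt(.03,.148,.01)).astype(int)
    for c in blobs(s['image'],(95,80,40),(135,255,255),4,(max(u-20,0),max(v-12,0),u+20,v+12)):
        m=cv2.moments(c);a,b=m['m10']/m['m00'],m['m01']/m['m00'];print(' blue',a,b,m['m00'],cv2.boundingRect(c))
        if n!='top' : rays.append(ray(s,a,b))
if len(rays)==2:
    A=np.zeros((3,3));y=np.zeros(3)
    for o,d in rays:
        d=d/np.linalg.norm(d);M=np.eye(3)-np.outer(d,d);A+=M;y+=M@o
    p=np.linalg.solve(A,y)-H;print('tri rel hinge mm',np.round([p@PX*1e3,p@PY*1e3,p[2]*1e3],1))
```

```text
wrist 0 [177.1 199.3]
wrist 0.075 [174.1 203.2]
 blue 175.5 206.5 429.0 (156, 201, 40, 12)
side 0 [321.3 207.2]
side 0.075 [321.2 203.7]
 blue 320.05 207.76666666666665 50.0 (315, 202, 12, 13)
 blue 338.2260869565217 199.1855072463768 57.5 (335, 194, 7, 12)
top 0 [282.3 239.8]
top 0.075 [282.3 238.6]
```

Run:
```python
from h import *
rays=[]
for n in('wrist','side'):
    s=snap(n); u,v=proj(s,lidpt(0,.148,.01)).astype(int)
    B=[(abs(cv2.moments(c)['m10']/cv2.moments(c)['m00']-u),c) for c in blobs(s['image'],(95,80,40),(135,255,255),4,(u-40,v-35,u+40,v+35))]
    for d,c in B: print(n,cv2.boundingRect(c))
    c=min(B,key=lambda b:b[0])[1]; m=cv2.moments(c);a,b=m['m10']/m['m00'],m['m01']/m['m00'];print(a,b);rays.append(ray(s,a,b))
A=np.zeros((3,3));y=np.zeros(3)
for o,d in rays:
    d=d/np.linalg.norm(d);M=np.eye(3)-np.outer(d,d);A+=M;y+=M@o
q=np.linalg.solve(A,y);p=q-H;print('tri rel hinge mm',np.round([p@PX*1e3,p@PY*1e3,p[2]*1e3],1),[np.linalg.norm(np.cross(q-o,d/np.linalg.norm(d)))*1e3 for o,d in rays])
```

```text
wrist (147, 200, 61, 14)
177.02319647413591 206.0009278589654
side (315, 202, 12, 13)
side (310, 173, 52, 40)
320.05 207.76666666666665
tri rel hinge mm [-141.3   -2.4    4.7] [np.float64(2.2040210057272116), np.float64(2.2040210057272014)]
```

The triangulated press mark lies at the shut height, well below the 21 mm it would show if sprung back. The press also ended on a hard stop at 125 mm. Handing in.

```bash
python3 -c "
from plant import r
print(r.finish_job())"
```

```text
the job is handed in; nothing more can be done
None
```

I handed the job in at about 20 s of robot time: the spent cartridge is in the basket, the fresh one is home the right way round, and the lid is shut, judging by a hard stop at 125 mm; I touched none of the bystanders.

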